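# Square up a tray of tarts on the pastry display

### The job

The gold tray of tarts stands askew on the countertop pastry display. Slide it forward, flat on the deck and still askew, until its front left corner bears on the fixed corner stud at the kerb; then, keeping that corner there, turn it by pushing its opposite corner, past the sprung stud on its right, until its whole front edge lies flush on the kerb, and bed it with a firm push of about 15 N held for half a second. Never press the glass front with more than 20 N, upset no tart, leave the other things where they are, and let go.

Things in the scene. Friction and masses are not known exactly. Their poses are not given: they have to be found in the camera images.
- stand: Fixed pastry display: steel deck 8 mm thick. Frame: origin on the counter surface, x towards the glass front, y left, z up. In this frame (mm): deck x -160..130, y -210..240, top z 8; kerb's inner face x = 100; corner stud axis (86, 138.5); sprung stud (86, 6); the neighbour's two studs (86, -13.5), (86, -153.5). Yaw varies up to 0.12 rad. Tray home: its origin at (86, 118.5), axes parallel.
- glass_front: Front of the display, rigid part of the stand: aluminium kerb channel 18 mm thick and 26 mm high above the deck, 450 mm long, that clamps a glass pane rising to 99 mm above the counter. Origin: foot of the kerb's inner face, mid length, on the deck top; same axes as the stand.
- stud_axis (a point): Point on the axis of the fixed corner stud (12 mm diameter, 26 mm high above the deck, smooth black plastic sleeve), 13 mm above the deck. Its axis is 14 mm behind the kerb's inner face. Same axes as the stand. With the tray's front left corner on stud and kerb, the tray's origin is 20 to 21 mm from it horizontally.
- tray: Gold tray of four tarts, loose: 175 mm long (its x, to its front edge) by 125 mm (its y, left), corners rounded 14 mm, rim 20 mm high, 3 mm thick, floor 4 mm; 0.28 to 0.46 kg plus tarts; slides at 2 to 5 N. Origin: on the underside at the centre of the FRONT LEFT corner's rounding (14 mm in from front and left edges); starts 17 to 47 mm short of home, 0.17 to 0.33 rad clockwise from above.
- far_right_corner (a point): Centre of the rounding of the tray's front right corner: 97 mm right of the tray's origin, 10 mm above its underside. 14 mm behind the kerb's face when the front edge is flush (so is the tray's origin).
- push_corner (a point): Centre of the rounding of the tray's rear right corner, diagonally opposite the tray's origin: 147 mm behind and 97 mm right of it, 10 mm above its underside. The rear wall's outer face lies 14 mm behind it. The rim here is free to be pushed from behind.
- tart_a: Round tart, 50 mm across and 30 mm high, 50 g, loose on the tray floor (front left of the tray). Origin: centre of its underside, z up.
- tart_b: Like tart_a, front right.
- tart_c: Like tart_a, rear left.
- tart_d: Like tart_a, rear right.
- neighbour_tray: Bystander: an equal gold tray with four eclairs, already seated in the bay to the right, loose. Origin: centre of its underside. About 28 mm to the right of the target tray once that is home.
- ticket_holder: Bystander: black foot 34 x 56 x 8 mm with an upright white blank card 56 mm wide, 56 mm high in all, loose on the left margin of the deck near the kerb. Origin: centre of its underside.
- tongs: Bystander: steel pastry tongs 210 mm long, 60 mm wide, 10 mm high, lying on the counter left of the display. Origin: middle of its underside.
- sugar_shaker: Bystander: steel shaker with white cap, 58 mm across, 112 mm high, 0.28 kg, standing on the counter right of the display. Origin: centre of its underside.
- tray_centre (a point): Centre of the tray's underside: 73.5 mm behind and 48.5 mm right of the tray's origin.
- spring_stud_axis (a point): The sprung stud's axis: post with a smooth white sleeve, 12 mm diameter, 26 mm high above the deck, right of the bay. It gives only to the right: 10 N to start, 0.9 N more per mm, up to 6 mm. It stands 4.5 mm in the way of the home tray: over the last 0.12 rad of turn the front right corner must force it aside (8 to 18 N at the push corner); then it eases and holds the tray to the corner stud.
Not all that is in view belongs to the job. Leave any green or turquoise look-alike of the tray alone.

How it is judged (in metres and radians):
On the way, in this order (a step that is already met when the one before it is completed fails the run):
1. the tray's front left corner is up against the corner stud and the kerb (within about 5 mm) while the tray is still askew by more than 0.12 rad (horizontal distance between tray and stud_axis below 0.0255 m and x of tray in the frame of glass_front above -0.019 m and angle between the x axis of tray and the x axis of stand, either way round above 0.12 rad), for 0.1 s.
2. the tray is turned square, front edge flush with the kerb, and is pressed home on the kerb with more than 3 N for 0.3 s (horizontal distance between tray and stud_axis below 0.024 m and x of each of tray, far_right_corner in the frame of glass_front above -0.0165 m and contact force between tray and glass_front above 3 N), for 0.3 s.
At the end, for the whole second after the job is handed in: The tray lies flat and at rest on the deck, its front edge within 2.5 mm of the kerb at both front corners, its front left corner within 4 mm of the corner stud, and all four tarts stand upright in it (horizontal distance between tray and stud_axis below 0.024 m and x of each of tray, far_right_corner in the frame of glass_front above -0.0165 m and z of tray in the frame of stand below 0.01 m and linear speed of tray below 0.01 m/s and angle between each of tart_a, tart_b, tart_c, tart_d's own z axis and vertical below 0.15 rad); the robot touches nothing.
It fails at once if the glass front (with its kerb) is pressed with more than 20 N, by the tray or by the robot (contact force between any of tray, the arm, the fingers and glass_front above 20 N).
It fails at once if the tray is turned while its front left corner is away from the stud (more than about 6 mm) (angle between the x axis of tray and the x axis of stand, either way round below 0.11 rad and horizontal distance between tray and stud_axis above 0.0265 m).
It fails at once if the tray is lifted or tipped off the deck (z of tray in the frame of stand above 0.014 m or angle between tray's own z axis and vertical above 0.06 rad).
It fails at once if a tart is knocked over or out of the tray (angle between any of tart_a, tart_b, tart_c, tart_d's own z axis and vertical above 0.3 rad or horizontal distance between any of tart_a, tart_b, tart_c, tart_d and tray_centre above 0.085 m).
It fails at once if a bystander (neighbour tray, ticket holder, tongs, shaker) is moved more than 10 mm (distance of any of neighbour_tray, ticket_holder, tongs, sugar_shaker from where it was at the start of the episode above 0.01 m).
It also fails if it takes over 61 s, if anything falls off the work surface, if the arm or the gripper's body presses on something with over 40 N, if the wrist force passes 120 N, or if a joint passes its speed limit or range.

### The arm

A 6-joint arm with a two-finger parallel gripper is mounted at the origin on the work surface. World frame = base frame: x ahead of the robot, y to its left, z up, the work surface at z = 0. Lengths are in mm, angles in rad, forces in N, time in s.
With the tool pointing down it reaches from about 300 to 775 mm from the base axis. Payload 14.6 kg.
Tool frame: the origin (TCP) lies between the finger pads; the fingertips stand 25 mm ahead of it and the grasp point (between the pads) lies 6 mm ahead of it; z points along the fingers, x is the direction in which the jaws open and shut, and the axes are right-handed (so a half turn about z gives the same grasp; the last joint's range is limited). The gripper opens to 94 mm and grips with 3 to 60 N. Pads are 16 mm wide; open, the fingers measure 119 mm over their backs; the gripper's body (75 mm by 177 mm) begins 78 mm behind the grasp point.
Start: joints at [1.09, 0.3, 1.521, -0, 1.321, -0.067], TCP at [221.147, 503.571, 230.446] pointing down, gripper open.
Joint ranges: [-3.03, 3.03], [-0.79, 2.21], [0.23, 2.52], [-1.04, 4.18], [0, 3.07], [-2.55, 2.55]. Speed limits (rad/s): [2.22, 2.22, 2.57, 3.14, 3.14, 3.14].

### API

Orientations are given as [roll, pitch, yaw] about the fixed x, y, z axes, in that order (R = Rz(yaw) Ry(pitch) Rx(roll)).
In Python, from cell import manip gives the robot as it stands.
- The arm moves only by the tool apply_moves, never from a script. Its argument "series" is a list of rows, each a list of 3 entries, a list of its own where there are three numbers: the shift along the world's x, y, z in cm, then the turn, a rotation vector about the world's x, y, z in rad, then the opening in per cent of the stroke, from 0 (shut) to 100 (fully open). A call has exactly 10 rows; each row is the pose to reach, as a shift and turn from the pose commanded when the call began; what a row does not reach only later rows make up. A row lasts 1/8 s, in which the tool goes at most 62.5 mm and 10.7 degrees, less where a joint would pass 70% of its speed; a pose out of reach is approached as far as the arm can. A call with a gripper value outside its range is refused whole. The fingers move at their own pace and stop on an object; "grip_force" is the grip in N (left out, the last holds). Time passes only in rows, so rows that repeat a pose let the fingers close, or fill a call up. It gives the time, the measured TCP pose, the force and the opening at its end, in the units of the state.
- manip.read_state(): the state, without advancing time (a new reading comes with each control period).
- manip.camera(name): name is "scene" or "top"; returns (picture, depth): 480x640x3 uint8, red, green, blue; 480x640 float32, mm along the optical axis (not along the pixel's ray), 0 where there is no reading.
- manip.camera_info(name): a dict with "intrinsics" (3x3 intrinsics, pixels), "extrinsics" (4x4, takes a point from world to camera coordinates). Camera axes: x right, y down, z forward; pixel columns grow to the right and rows downward; lengths in mm; the calibration is good to about 2 mm. A picture is of the moment at which its call begins. camera_info takes no time and is no camera call.
- manip.sign_off(): hands the job in, once; it reports no verdict.
The state is a dict: "clock": time; "joints": joint angles; "qd": joint speeds; "effort": joint torques, N m; "eef_pos": TCP position; "eef_rot": TCP orientation; "wrist_force": force on the tool from outside, world axes, zero at the start; "moment": the same for the moment, N m; "finger_gap": finger opening in mm.
Only numpy, scipy, OpenCV 4.12 (cv2) and the standard library are available. Lean on these libraries where they do the work, as an engineer would, in place of code of your own. Each camera call takes 0.05 s, during which the arm holds its last target.

## Working session

There is one attempt and no reset: what is moved stays moved. The work goes in short steps, Python scripts to look and compute and a tool call to move; the robot and the scene stay as the last step left them, time stands still between calls to the robot, and variables do not carry over. Pictures are saved under pics/ and viewed, and the job is handed in when it is done.

Besides the shell and the picture viewer there is one more tool, called after "Call:" by a JSON object that holds its "name" and its "arguments". apply_moves: Moves the arm, as the interface text tells. Its arguments: {"type":"object","properties":{"series":{"type":"array","items":{"type":"array"}},"grip_force":{"type":"number"}},"required":["series"]}

```bash
mkdir -p pics; ls; cat > h.py <<'E'
import numpy as np, cv2
from cell import manip
np.set_printoptions(precision=3,suppress=True)
def info(n):
    i=manip.camera_info(n); return np.array(i["intrinsics"]),np.array(i["extrinsics"])
def ray(n,uv,z):
    K,E=info(n); R=E[:3,:3]; t=E[:3,3]; c=-R.T@t
    uv=np.atleast_2d(uv).astype(float)
    d=(R.T@np.linalg.inv(K)@np.c_[uv,np.ones(len(uv))].T).T
    return c+d*((z-c[2])/d[:,2])[:,None]
def proj(n,p):
    K,E=info(n); p=np.atleast_2d(p); q=(E[:3,:3]@p.T).T+E[:3,3]; q=(K@q.T).T; return q[:,:2]/q[:,2:]
def cloud(n,dep):
    K,E=info(n); v,u=np.mgrid[:480,:640]; q=np.stack([(u-K[0,2])/K[0,0]*dep,(v-K[1,2])/K[1,1]*dep,dep],-1)
    return (q-E[:3,3])@E[:3,:3]
E
python3 - <<'E'
from h import *
s=manip.read_state()
for k in s: print(k,s[k])
for n in("scene","top"):
    p,d=manip.camera(n); cv2.imwrite(f"pics/{n}0.png",p[:,:,::-1]); np.save(f"{n}0.npy",d); np.save(f"{n}0rgb.npy",p)
    K,E=info(n); print(n,K,E, -E[:3,:3].T@E[:3,3])
E
```

```text
pics
clock 0.0
joints [ 1.09   0.3    1.522 -0.     1.321 -0.067]
qd [-0.     0.001 -0.001  0.001  0.002  0.001]
effort [  0.001 -53.181 -35.274   0.071   0.024  -0.   ]
eef_pos [221.049 503.37  229.887]
eef_rot [-3.142  0.001  1.157]
wrist_force [ 0.088  0.36  -0.693]
moment [-0.001  0.093 -0.002]
finger_gap 94.18876544761942
scene [[530.986   0.    320.292]
 [  0.    530.986 235.369]
 [  0.      0.      1.   ]] [[  -0.479    0.878   -0.015  237.538]
 [   0.685    0.363   -0.632 -298.482]
 [  -0.55    -0.313   -0.774 1399.548]
 [   0.       0.       0.       1.   ]] [1087.285  338.09   898.754]
top [[522.933   0.    322.276]
 [  0.    522.933 239.52 ]
 [  0.      0.      1.   ]] [[  -0.023   -1.      -0.012   16.54 ]
 [  -0.999    0.023   -0.031  445.42 ]
 [   0.031    0.011   -0.999 1183.439]
 [   0.       0.       0.       1.   ]] [ 409.016   -7.369 1196.601]
```

View pics/scene0.png

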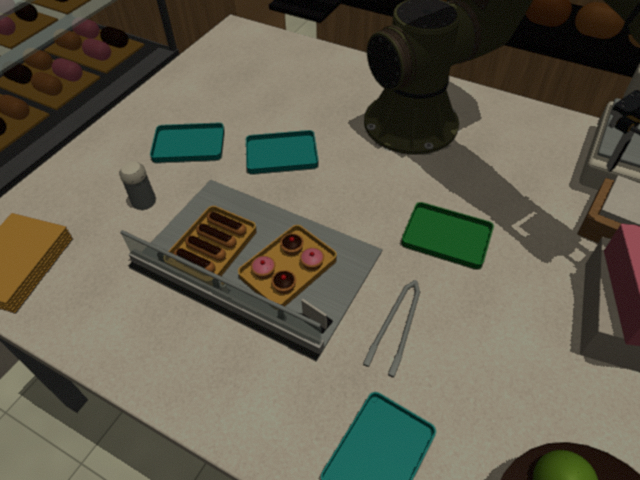

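View pics/top0.png

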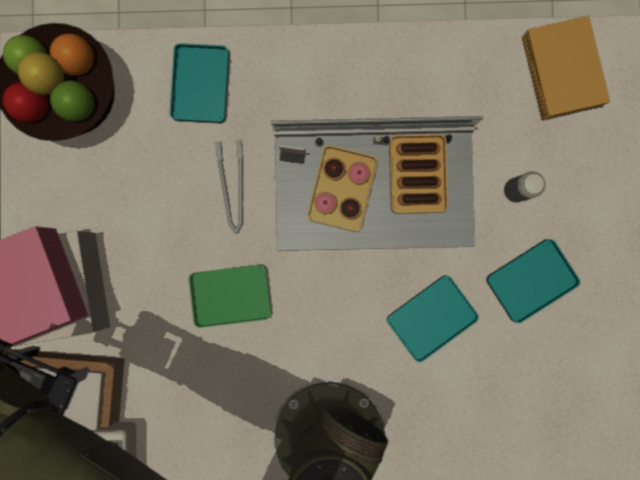

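The top view shows two gold trays. The one at (343,188) holds four round tarts and stands askew, so it is the target. The one at (418,175) holds eclairs and is the neighbour. The teal and green trays are decoys. I'll confirm this in an enlarged crop.

```bash
python3 - <<'E'
from h import *
p=np.load("top0rgb.npy")[:,:,::-1]
cv2.imwrite("pics/crop0.png",cv2.resize(p[105:260,260:490],None,fx=3.4,fy=3.4,interpolation=cv2.INTER_CUBIC))
E
```

```text
(no output)
```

View pics/crop0.png

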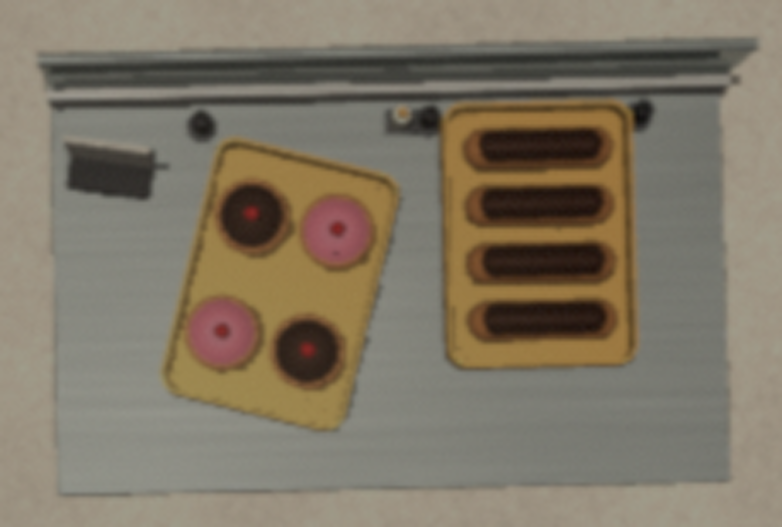

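```bash
cat > meas.py <<'E'
from h import *
def gold(p):
    hsv=cv2.cvtColor(p,cv2.COLOR_RGB2HSV)
    m=((hsv[:,:,0]>12)&(hsv[:,:,0]<32)&(hsv[:,:,1]>100)&(hsv[:,:,2]>60)).astype(np.uint8)
    return cv2.morphologyEx(m,cv2.MORPH_CLOSE,np.ones((3,3)))
def trays(p):
    m=gold(p); m[:105]=0; m[260:]=0; m[:,:265]=0; m[:,490:]=0
    cs,_=cv2.findContours(m,cv2.RETR_EXTERNAL,cv2.CHAIN_APPROX_NONE)
    cs=[c for c in cs if cv2.contourArea(c)>1500]; cs.sort(key=lambda c:c[:,0,0].mean())
    out=[]
    for c in cs:
        w=ray("top",c[:,0],28)[:,:2].astype(np.float32)
        hull=cv2.convexHull(w); r=cv2.minAreaRect(hull); out.append((r,c,hull[:,0]))
    return out
E
python3 - <<'E'
from meas import *
p=np.load("top0rgb.npy")
for r,c,h in trays(p): print(r)
D=np.load("top0.npy"); P=cloud("top",D)
for (u,v) in [(300,220),(460,220),(400,235),(300,140),(343,190),(380,127),(330,30),(250,230),(343,150)]: print((u,v),P[v,u])
# dark blobs studs
g=cv2.cvtColor(p,cv2.COLOR_RGB2GRAY)
b=cv2.resize(p[110:150,300:470],None,fx=4.7,fy=4.7,interpolation=cv2.INTER_NEAREST)[:,:,::-1]
cv2.imwrite("pics/studs.png",b)
for (x0,x1) in[(312,328),(381,392),(443,457)]:
    print(x0); print(g[132:148,x0:x1])
E
```

```text
((559.6784057617188, -40.97618103027344), (123.60160064697266, 173.5037078857422), 74.59896087646484)
((588.9617919921875, -211.53509521484375), (127.77609252929688, 175.62820434570312), 89.16900634765625)
(300, 220) [491.145  55.896  10.224]
(460, 220) [ 482.663 -306.978    8.946]
(400, 235) [ 451.872 -170.56     6.769]
(300, 140) [675.185  52.197   5.583]
(343, 190) [556.672 -43.32   14.37 ]
(380, 127) [ 688.986 -126.857   52.524]
(330, 30) [930.323 -22.552   1.849]
(250, 230) [471.355 171.045   4.398]
(343, 150) [644.674 -44.999  30.156]
312
[[134 135 134 133 132 132 131 131 132 132 133 132 132 130 131 132]
 [109 104 101 100  99  98  98  96  96  95  94  92  90  88  88  88]
 [ 71  67  66  66  65  64  64  63  62  61  60  60  58  57  58  58]
 [ 58  58  58  61  71  75  76  75  75  77  75  75  76  74  76  75]
 [ 82  81  83  89 104 109 106 105 109 113 115 114 114 114 115 113]
 [117 119 117 120 117 107  88  86 100 115 124 126 126 126 125 125]
 [127 128 127 122 105  77  54  51  66  91 114 124 125 126 126 125]
 [128 127 124 108  77  51  41  40  43  61  91 116 125 124 124 125]
 [127 125 115
[... 1529 characters left out ...]
6  72  48  32  31  29  33  57  92 114 118 118 117]
 [ 94  99  81  45  25  32  29  31  51  86 109 116 115 115]
 [ 75  93  92  54  23  30  29  36  60  94 111 115 113 114]
 [ 69  86  93  53  18  20  22  40  72 104 112 115 114 113]
 [ 76  83  92  57  24  22  28  51  84 107 114 114 114 113]
 [ 79  82  93  67  38  36  46  70  97 111 113 115 113 114]
 [ 78  82  96  74  57  56  67  88 109 115 116 116 114 115]
 [ 78  82 100  87  77  80  92 107 116 117 117 116 115 115]
 [ 81  85 108 111 108 106 110 115 116 117 116 114 115 114]
 [ 85  87 111 116 116 116 115 116 116 115 115 113 114 113]
 [ 88  88 113 118 117 116 115 115 115 115 114 113 114 115]
 [ 87  88 112 119 117 116 116 116 116 114 115 115 115 113]]
```

View pics/studs.png

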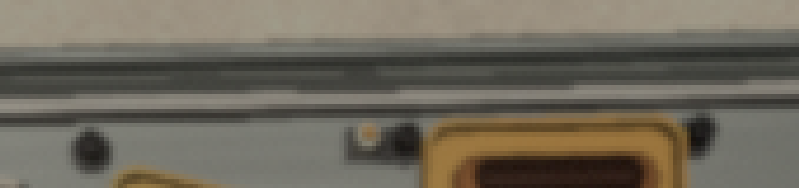

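```bash
python3 - <<'E'
from meas import *
p=np.load("top0rgb.npy")
print(ray("top",[(318.9,141.2),(386.2,139.8),(448.4,138.3)],21))
# deck edges: rear edge and sides and kerb inner edge by gradients
g=cv2.GaussianBlur(cv2.cvtColor(p,cv2.COLOR_RGB2GRAY),(0,0),0.8).astype(float)
s=cv2.cvtColor(p,cv2.COLOR_RGB2HSV)[:,:,1].astype(float)
def sub(prof):
    gr=np.abs(np.diff(prof)); i=gr.argmax(); i=min(max(i,1),len(gr)-2); a,b,c=gr[i-1:i+2]
    return i+.5+(0.5*(a-c)/(a-2*b+c) if a-2*b+c else 0)
def line(pts,z):
    w=ray("top",pts,z)[:,:2]; vx,vy,x,y=cv2.fitLine(w.astype(np.float32),cv2.DIST_HUBER,0,.01,.01).ravel(); return (vx,vy,x,y),np.arctan2(vy,vx)
rear=[(u,240+sub(s[240:258,u])) for u in range(285,465,3)]
L,a=line(rear,8); print("rear",L,a)
left=[(268+sub(s[v,268:284]),v) for v in range(170,240,2)]
L,a=line(left,8); print("left",L,a)
right=[(464+sub(s[v,464:484]),v) for v in range(160,240,2)]
L,a=line(right,8); print("right",L,a)
print(g[118:140,340].round(),g[118:140,300].round())
# neighbour edges
E
```

```text
[[ 667.918    8.712   21.   ]
 [ 667.229 -143.372   21.   ]
 [ 667.061 -283.542   21.   ]]
rear (np.float32(0.0018678455), np.float32(0.9999983), np.float32(423.46402), np.float32(-109.39989)) 1.5689285
left (np.float32(0.9999916), np.float32(-0.0040975357), np.float32(542.01544), np.float32(110.461334)) -0.0040975474
right (np.float32(0.9999958), np.float32(-0.0028883414), np.float32(534.42706), np.float32(-337.69275)) -0.0028883454
[135. 119. 107.  97.  80.  63.  59.  64.  67.  67.  74.  93. 118. 128.
 114.  85.  68.  81. 106. 120. 123. 122.] [148. 137. 121. 109.  97.  80.  64.  61.  67.  69.  69.  75.  96. 123.
 135. 121.  90.  72.  85. 111. 126. 130.]
```

```bash
python3 - <<'E'
from meas import *
p=np.load("top0rgb.npy")
# kerb inner face edges
print("kerb top z34",ray("top",[(340,132.6)],34),"bottom z8",ray("top",[(340,135.6)],8), ray("top",[(300,133.6)],34),ray("top",[(300,136.4)],8))
(r,c,h)=trays(p)[0]
C=np.array(r[0]); yaw=np.deg2rad(r[2]-90); R=np.array([[np.cos(yaw),-np.sin(yaw)],[np.sin(yaw),np.cos(yaw)]])
print(C,yaw)
# edge fits: lines on contour points in local frame
w=ray("top",c[:,0],28)[:,:2]; l=(w-C)@R
for nm,m in dict(front=(l[:,0]>80)&(abs(l[:,1])<40),rear=(l[:,0]<-80)&(abs(l[:,1])<40),left=(l[:,1]>55)&(abs(l[:,0])<65),right=(l[:,1]<-55)&(abs(l[:,0])<65)).items():
    q=w[m].astype(np.float32); vx,vy,x,y=cv2.fitLine(q,cv2.DIST_HUBER,0,.01,.01).ravel(); print(nm,len(q),np.arctan2(vy,vx),(np.array([x,y])-C)@R)
hsv=cv2.cvtColor(p,cv2.COLOR_RGB2HSV)
# tart tops red dot centre; from crop
t=np.array([(251,213),(338,229),(222,331),(307,350)])/3.4+[260,105]
tw=ray("top",t,42)[:,:2]; print("tarts world",tw,"local",(tw-C)@R)
b=cv2.resize(p[195:240,300:370],None,fx=10,fy=10,interpolation=cv2.INTER_CUBIC)[:,:,::-1]; cv2.imwrite("pics/rear.png",b)
ps=np.load("scene0rgb.npy")
cv2.imwrite("pics/sc.png",cv2.resize(ps[180:360,120:390],None,fx=2.9,fy=2.9,interpolation=cv2.INTER_CUBIC)[:,:,::-1])
E
```

```text
kerb top z34 [[683.211 -39.107  34.   ]] bottom z8 [[682.437 -39.652   8.   ]] [[683.255  50.466  34.   ]] [[682.936  51.898   8.   ]]
[559.678 -40.976] -0.2687988409341502
front 34 1.3027736 [85.701  1.266]
rear 35 1.3038107 [-85.883   5.955]
left 56 -0.26496014 [ 2.153 60.618]
right 56 -0.2697562 [  0.486 -60.647]
tarts world [[603.444 -23.335]
 [591.562 -79.762]
 [526.743  -2.652]
 [513.025 -57.646]] local [[ 37.509  28.63 ]
 [ 41.039 -28.926]
 [-41.931  28.201]
 [-40.551 -28.461]]
```

View pics/rear.png

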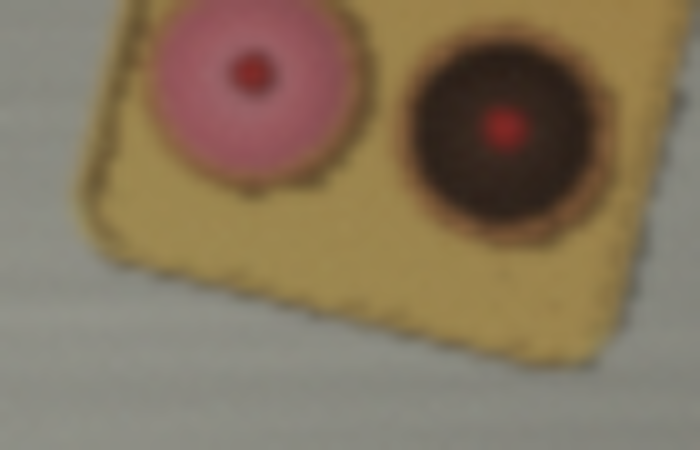

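View pics/sc.png

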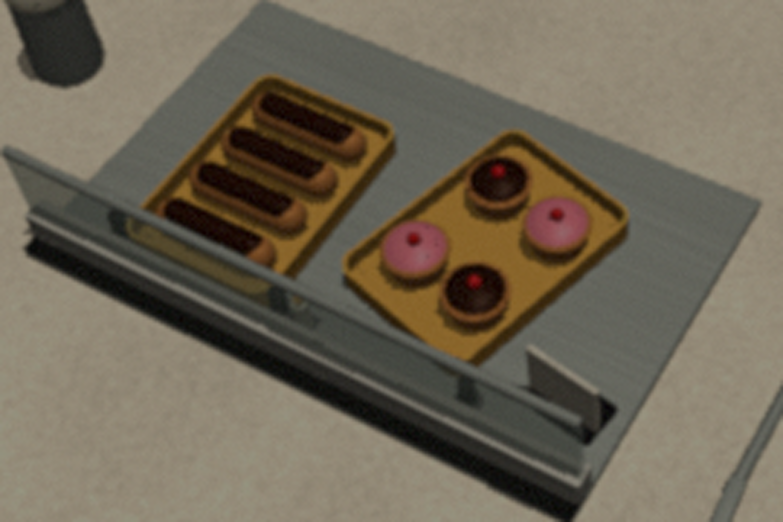

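The crop confirms the askew tray with four tarts at (343,188) as the target. In world coordinates:
- **Tray:** centre about (559.7, -41), yaw -0.269, so its origin is about (643, -14).
- **Stud and kerb:** stud axis about (669, 9), kerb inner face at x of about 683.
- **Stand:** yaw about -0.003.

The tray needs to move about +25 mm in x and +2 to 3 mm in y. I'll pinch the rear wall between the two rear tarts and slide it from there.

Call:
{"name": "apply_moves", "arguments": {"series": [[[25.5, -52.4, -8], [0, 0, -1.426], 23.5], [[25.5, -52.4, -8], [0, 0, -1.426], 23.5], [[25.5, -52.4, -8], [0, 0, -1.426], 23.5], [[25.5, -52.4, -8], [0, 0, -1.426], 23.5], [[25.5, -52.4, -8], [0, 0, -1.426], 23.5], [[25.5, -52.4, -8], [0, 0, -1.426], 23.5], [[25.5, -52.4, -8], [0, 0, -1.426], 23.5], [[25.5, -52.4, -8], [0, 0, -1.426], 23.5], [[25.5, -52.4, -8], [0, 0, -1.426], 23.5], [[25.5, -52.4, -8], [0, 0, -1.426], 23.5]], "grip_force": 25}}

```text
clock: 1.35
eef_pos: [476.6, -23.1, 149.7]
eef_rot: [3.141, 0.001, -0.272]
wrist_force: [-0.8, 0.2, -0.9]
finger_gap: 22.2
```

Call:
{"name": "apply_moves", "arguments": {"series": [[[0, 0, -3], [0, 0, 0], 23.5], [[0, 0, -6], [0, 0, 0], 23.5], [[0, 0, -7.5], [0, 0, 0], 23.5], [[0, 0, -7.5], [0, 0, 0], 23.5], [[0, 0, -7.5], [0, 0, 0], 23.5], [[0, 0, -7.5], [0, 0, 0], 23.5], [[0, 0, -7.5], [0, 0, 0], 23.5], [[0, 0, -7.5], [0, 0, 0], 23.5], [[0, 0, -7.5], [0, 0, 0], 23.5], [[0, 0, -7.5], [0, 0, 0], 23.5]]}}

```text
clock: 2.6
eef_pos: [476.1, -20.4, 75.5]
eef_rot: [3.142, 0.0, -0.269]
wrist_force: [0.0, -0.3, 0.1]
finger_gap: 22.2
```

```bash
python3 - <<'E'
from h import *
s=manip.read_state(); print(s["eef_pos"],s["eef_rot"],s["wrist_force"])
a,_=manip.camera("scene"); np.save("s1.npy",a); cv2.imwrite("pics/sc1.png",cv2.resize(a[140:360,160:400],None,fx=2.7,fy=2.7,interpolation=cv2.INTER_CUBIC)[:,:,::-1])
c,y=np.cos(-.269),np.sin(-.269); print(s["wrist_force"])
E
```

```text
[476.146 -20.439  75.451] [ 3.142  0.    -0.269] [ 0.034 -0.261  0.076]
[ 0.034 -0.261  0.076]
```

View pics/sc1.png

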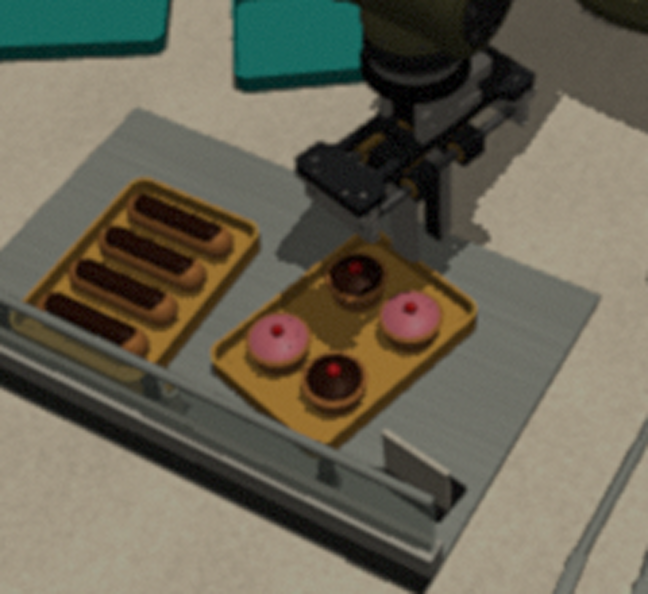

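```bash
python3 - <<'E'
from h import *
a=np.load("s1.npy")[:,:,::-1].copy()
yaw=-.269;R=np.array([[np.cos(yaw),-np.sin(yaw)],[np.sin(yaw),np.cos(yaw)]]);C=np.array([559.7,-41])
big=cv2.resize(a[200:330,220:360],None,fx=5.5,fy=5.5,interpolation=cv2.INTER_CUBIC)
def dot(p,col):
    u=(proj("scene",p)[0]-[220,200]+.5)*5.5; cv2.circle(big,tuple(int(i) for i in u),3,col,-1)
for l in [(-87.5,-48),(-87.5,0),(-87.5,48),(0,-62.5),(0,62.5),(60,62.5)]:
    dot([*(C+R@np.array(l)),28],(0,0,255))
T=np.array([476.15,-20.44])
for l in [(11,8),(11,-8),(23.5,8),(23.5,-8),(-11,8),(-11,-8)]: dot([*(T+R@np.array(l)),50.5],(255,255,0))
cv2.imwrite("pics/ov1.png",big)
E
```

```text
(no output)
```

View pics/ov1.png

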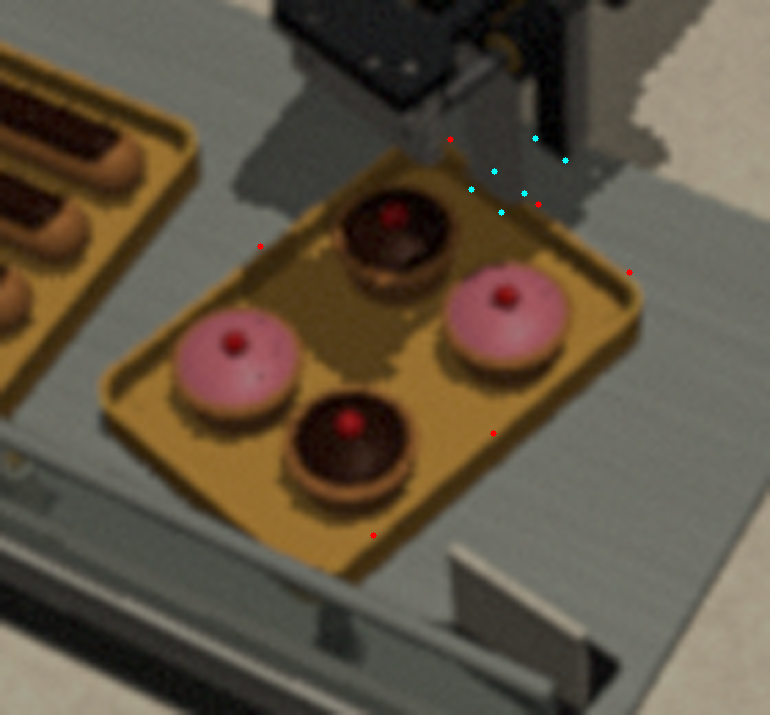

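Projected fingertips match the scene image. The tray edges are off by about 2 mm, which is within the ±9 mm finger clearance, so I'll descend and close.

Call:
{"name": "apply_moves", "arguments": {"series": [[[0, 0, -1.5], [0, 0, 0], 23.5], [[0, 0, -2.5], [0, 0, 0], 23.5], [[0, 0, -3.1], [0, 0, 0], 23.5], [[0, 0, -3.4], [0, 0, 0], 23.5], [[0, 0, -3.4], [0, 0, 0], 23.5], [[0, 0, -3.4], [0, 0, 0], 0], [[0, 0, -3.4], [0, 0, 0], 0], [[0, 0, -3.4], [0, 0, 0], 0], [[0, 0, -3.4], [0, 0, 0], 0], [[0, 0, -3.4], [0, 0, 0], 0]]}}

```text
clock: 3.9
eef_pos: [476.3, -20.5, 41.7]
eef_rot: [-3.142, -0.0, -0.269]
wrist_force: [0.2, -0.2, 4.6]
finger_gap: 2.7
```

```bash
python3 - <<'E'
from meas import *
s=manip.read_state(); print(s["eef_pos"],s["eef_rot"],s["wrist_force"],s["moment"],s["finger_gap"])
a,_=manip.camera("top"); np.save("t2.npy",a); cv2.imwrite("pics/t2.png",cv2.resize(a[105:260,260:490],None,fx=3.4,fy=3.4,interpolation=cv2.INTER_CUBIC)[:,:,::-1])
E
```

```text
[476.308 -20.461  41.663] [-3.142 -0.    -0.269] [ 0.228 -0.151  4.569] [-0.059  0.162 -0.005] 2.732653343155191
```

View pics/t2.png

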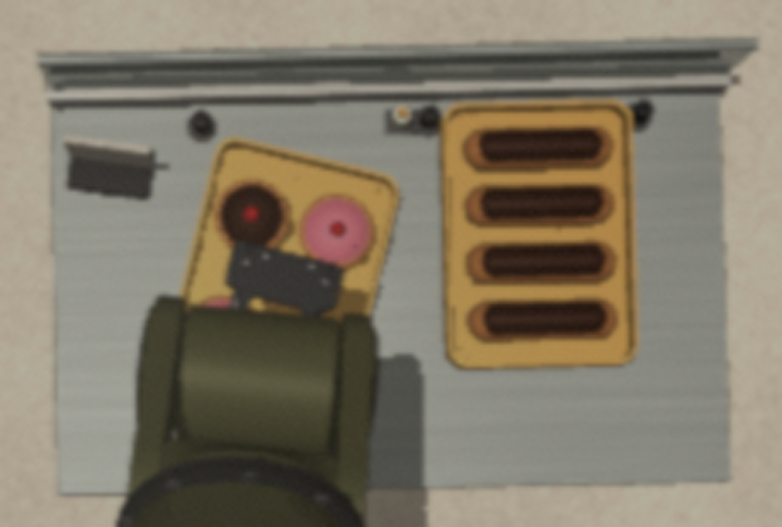

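The pinch is good: the gap is 2.7 mm on a 3 mm wall, and the tray hasn't been disturbed. I'll slide it forward slowly.

Call:
{"name": "apply_moves", "arguments": {"series": [[[0.1, 0.01, 0.01], [0, 0, 0], 0], [[0.3, 0.03, 0.01], [0, 0, 0], 0], [[0.6, 0.06, 0.01], [0, 0, 0], 0], [[0.9, 0.09, 0.01], [0, 0, 0], 0], [[1.2, 0.13, 0.01], [0, 0, 0], 0], [[1.5, 0.17, 0.01], [0, 0, 0], 0], [[1.75, 0.2, 0.01], [0, 0, 0], 0], [[1.9, 0.2, 0.01], [0, 0, 0], 0], [[2.0, 0.2, 0.01], [0, 0, 0], 0], [[2.0, 0.2, 0.01], [0, 0, 0], 0]]}}

```text
clock: 5.2
eef_pos: [494.9, -18.3, 41.6]
eef_rot: [3.141, 0.003, -0.269]
wrist_force: [-12.1, -0.0, 14.3]
finger_gap: 2.6
```

```bash
python3 - <<'E'
from meas import *
s=manip.read_state(); print(s["eef_pos"],s["eef_rot"],s["wrist_force"],s["moment"],s["finger_gap"])
a,_=manip.camera("top"); np.save("t3.npy",a); cv2.imwrite("pics/t3.png",cv2.resize(a[120:180,300:400],None,fx=8,fy=8,interpolation=cv2.INTER_CUBIC)[:,:,::-1])
E
```

```text
[494.931 -18.335  41.617] [ 3.141  0.003 -0.269] [-12.128  -0.038  14.317] [-0.11   2.286 -0.205] 2.6088873971695046
```

View pics/t3.png

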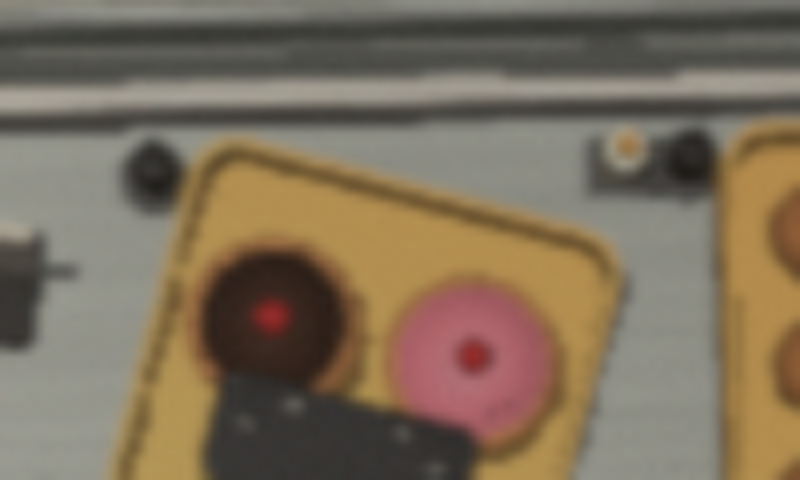

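The tool is pressing down (z +14 N), which inflates the drag. I'll relax it upward slightly and continue in small steps.

Call:
{"name": "apply_moves", "arguments": {"series": [[[0, 0, 0.03], [0, 0, 0], 0], [[0, 0, 0.06], [0, 0, 0], 0], [[0, 0, 0.06], [0, 0, 0], 0], [[0.05, 0, 0.06], [0, 0, 0], 0], [[0.1, 0, 0.06], [0, 0, 0], 0], [[0.15, 0, 0.06], [0, 0, 0], 0], [[0.2, 0, 0.06], [0, 0, 0], 0], [[0.25, 0, 0.06], [0, 0, 0], 0], [[0.3, 0, 0.06], [0, 0, 0], 0], [[0.3, 0, 0.06], [0, 0, 0], 0]]}}

```text
clock: 6.5
eef_pos: [499.2, -18.4, 42.2]
eef_rot: [-3.142, -0.0, -0.269]
wrist_force: [-1.8, -0.2, -3.0]
finger_gap: 2.6
```

```bash
python3 - <<'E'
from meas import *
s=manip.read_state(); print(s["eef_pos"],s["eef_rot"],s["wrist_force"],s["moment"],s["finger_gap"])
E
```

```text
[499.243 -18.426  42.168] [-3.142 -0.    -0.269] [-1.759 -0.199 -3.033] [-0.076  0.342 -0.086] 2.5798763746456954
```

Call:
{"name": "apply_moves", "arguments": {"series": [[[0.02, 0.01, -0.01], [0, 0, 0], 0], [[0.05, 0.02, -0.01], [0, 0, 0], 0], [[0.07, 0.04, -0.01], [0, 0, 0], 0], [[0.1, 0.06, -0.01], [0, 0, 0], 0], [[0.13, 0.08, -0.01], [0, 0, 0], 0], [[0.16, 0.1, -0.01], [0, 0, 0], 0], [[0.19, 0.11, -0.01], [0, 0, 0], 0], [[0.22, 0.12, -0.01], [0, 0, 0], 0], [[0.22, 0.12, -0.01], [0, 0, 0], 0], [[0.22, 0.12, -0.01], [0, 0, 0], 0]]}}

```text
clock: 7.75
eef_pos: [501.4, -17.2, 42.1]
eef_rot: [-3.142, -0.0, -0.269]
wrist_force: [-1.4, -0.1, -2.4]
finger_gap: 3.0
```

```bash
python3 - <<'E'
from meas import *
s=manip.read_state(); print(s["eef_pos"],s["eef_rot"],s["wrist_force"],s["moment"],s["finger_gap"])
a,_=manip.camera("top"); np.save("t4.npy",a); cv2.imwrite("pics/t4.png",cv2.resize(a[120:180,300:400],None,fx=8,fy=8,interpolation=cv2.INTER_CUBIC)[:,:,::-1])
E
```

```text
[501.392 -17.235  42.062] [-3.142 -0.    -0.269] [-1.354 -0.125 -2.376] [-0.122  0.326 -0.125] 3.0405600352835584
```

View pics/t4.png

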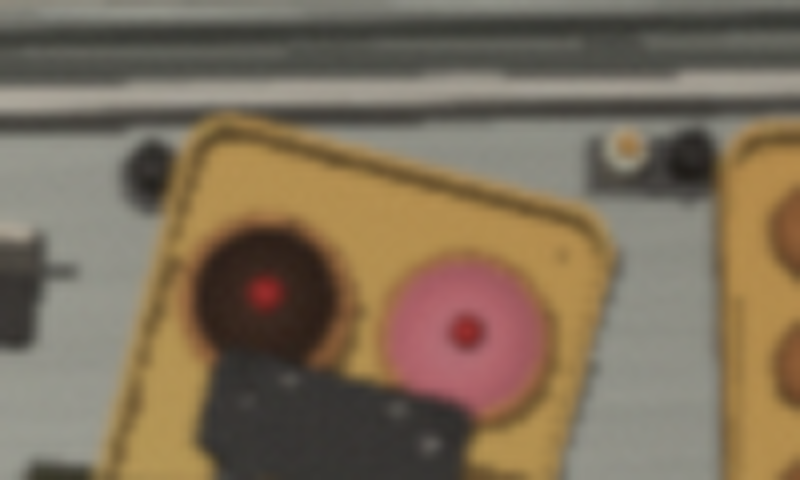

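Call:
{"name": "apply_moves", "arguments": {"series": [[[0.02, 0.01, 0], [0, 0, 0], 0], [[0.04, 0.02, 0], [0, 0, 0], 0], [[0.06, 0.03, 0], [0, 0, 0], 0], [[0.08, 0.04, 0], [0, 0, 0], 0], [[0.1, 0.05, 0], [0, 0, 0], 0], [[0.12, 0.06, 0], [0, 0, 0], 0], [[0.14, 0.07, 0], [0, 0, 0], 0], [[0.15, 0.07, 0], [0, 0, 0], 0], [[0.15, 0.07, 0], [0, 0, 0], 0], [[0.15, 0.07, 0], [0, 0, 0], 0]]}}

```text
clock: 9.05
eef_pos: [502.3, -16.6, 41.8]
eef_rot: [3.141, 0.001, -0.269]
wrist_force: [-6.0, -1.3, -2.6]
finger_gap: 2.9
```

The corner now bears on both kerb and stud (reaction -6 N in x, -1.3 N in y) with yaw still -0.269. I'll unload, open and go up.

Call:
{"name": "apply_moves", "arguments": {"series": [[[-0.04, 0, 0], [0, 0, 0], 0], [[-0.04, 0, 0], [0, 0, 0], 20], [[-0.04, 0, 0], [0, 0, 0], 20], [[-0.04, 0, 0], [0, 0, 0], 20], [[-0.04, 0, 0], [0, 0, 0], 20], [[-0.04, 0, 1], [0, 0, 0], 20], [[-0.04, 0, 3], [0, 0, 0], 20], [[-0.04, 0, 5], [0, 0, 0], 20], [[-0.5, -0.5, 6], [0, 0, 0], 0], [[-3, -3.3, 6], [0, 0, 0], 0]]}}

```text
clock: 10.3
eef_pos: [473.1, -49.5, 102.9]
eef_rot: [-3.141, -0.002, -0.267]
wrist_force: [-0.2, -0.5, -0.4]
finger_gap: 2.0
```

```bash
python3 - <<'E'
from meas import *
s=manip.read_state(); print(s["eef_pos"],s["eef_rot"],s["wrist_force"],s["finger_gap"])
a,_=manip.camera("top"); np.save("t5.npy",a); cv2.imwrite("pics/t5.png",cv2.resize(a[120:240,280:400],None,fx=5,fy=5,interpolation=cv2.INTER_CUBIC)[:,:,::-1])
b,_=manip.camera("scene"); np.save("s5.npy",b); cv2.imwrite("pics/s5.png",cv2.resize(b[180:340,160:400],None,fx=3.3,fy=3.3,interpolation=cv2.INTER_CUBIC)[:,:,::-1])
E
```

```text
[473.104 -49.518 102.869] [-3.141 -0.002 -0.267] [-0.159 -0.486 -0.434] 2.0452242138058576
```

View pics/t5.png

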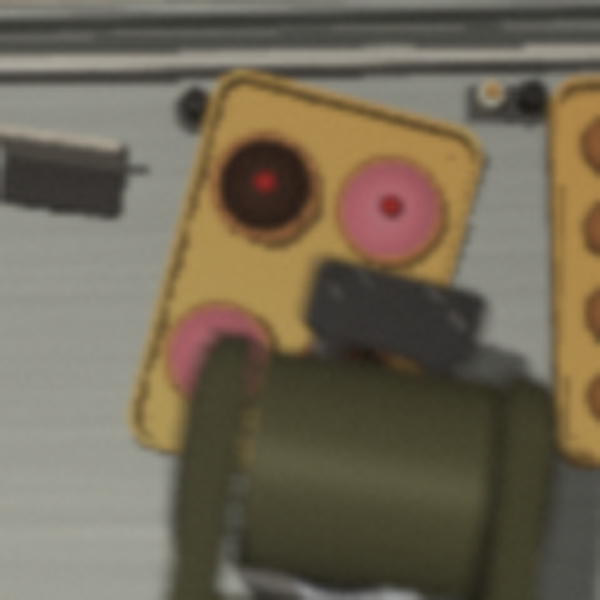

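View pics/s5.png

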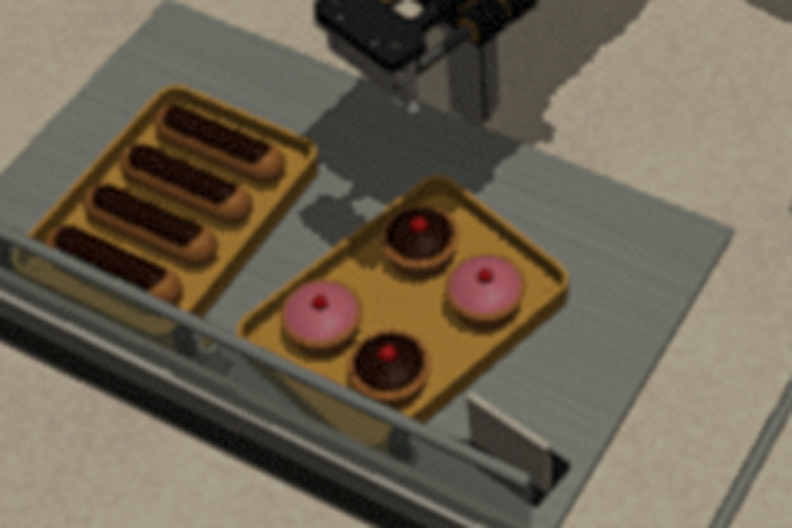

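The tray is askew at the stud and kerb, all tarts are upright, and the gripper is clear. I'll descend behind the rear right corner and approach it.

Call:
{"name": "apply_moves", "arguments": {"series": [[[0, 0, -2.5], [0, 0, 0], 0], [[0, 0, -4.5], [0, 0, 0], 0], [[0, 0, -6], [0, 0, 0], 0], [[0, 0, -6.4], [0, 0, 0], 0], [[0, 0, -6.4], [0, 0, 0], 0], [[0, 0, -6.4], [0, 0, 0], 0], [[0.1, -0.03, -6.4], [0, 0, 0], 0], [[0.25, -0.06, -6.4], [0, 0, 0], 0], [[0.4, -0.1, -6.4], [0, 0, 0], 0], [[0.4, -0.1, -6.4], [0, 0, 0], 0]]}}

```text
clock: 11.65
eef_pos: [476.9, -50.6, 38.0]
eef_rot: [3.142, 0.0, -0.269]
wrist_force: [-0.3, -0.3, 1.0]
finger_gap: 0.6
```

Call:
{"name": "apply_moves", "arguments": {"series": [[[0.08, -0.1, 0], [0, 0, 0.005], 0], [[0.13, -0.25, 0], [0, 0, 0.012], 0], [[0.18, -0.41, 0], [0, 0, 0.02], 0], [[0.23, -0.57, 0], [0, 0, 0.028], 0], [[0.28, -0.73, 0], [0, 0, 0.036], 0], [[0.33, -0.89, 0], [0, 0, 0.044], 0], [[0.38, -1.05, 0], [0, 0, 0.052], 0], [[0.43, -1.21, 0], [0, 0, 0.06], 0], [[0.46, -1.36, 0], [0, 0, 0.067], 0], [[0.46, -1.4, 0], [0, 0, 0.069], 0]]}}

```text
clock: 12.9
eef_pos: [480.8, -64.5, 37.9]
eef_rot: [-3.142, 0.002, -0.2]
wrist_force: [-7.0, 2.9, 4.8]
finger_gap: 0.5
```

```bash
cat > look.py <<'E'
import sys
from meas import *
s=manip.read_state(); print(s["eef_pos"],s["eef_rot"],s["wrist_force"],s["moment"])
n=sys.argv[1]
a,_=manip.camera("top"); np.save(f"t{n}.npy",a); cv2.imwrite(f"pics/t{n}.png",cv2.resize(a[120:240,280:400],None,fx=5,fy=5,interpolation=cv2.INTER_CUBIC)[:,:,::-1])
# front edge + left edge of tray, from gold mask
m=gold(a); 
fr=[]; 
for u in range(330,372):
    v=np.where(m[125:175,u])[0]
    if len(v): fr.append((u,125+v[0]-0.5))
w=ray("top",fr,28)[:,:2].astype(np.float32); vx,vy,x,y=cv2.fitLine(w,cv2.DIST_HUBER,0,.01,.01).ravel()
if vy<0: vx,vy=-vx,-vy
print("front edge yaw",-np.arctan2(vx,vy),"pt",x,y)
E
python3 look.py 6
```

```text
[480.827 -64.516  37.934] [-3.142  0.002 -0.2  ] [-6.977  2.886  4.759] [ 0.424  1.24  -0.051]
front edge yaw -0.23710878 pt 672.3241 -62.6092
```

View pics/t6.png

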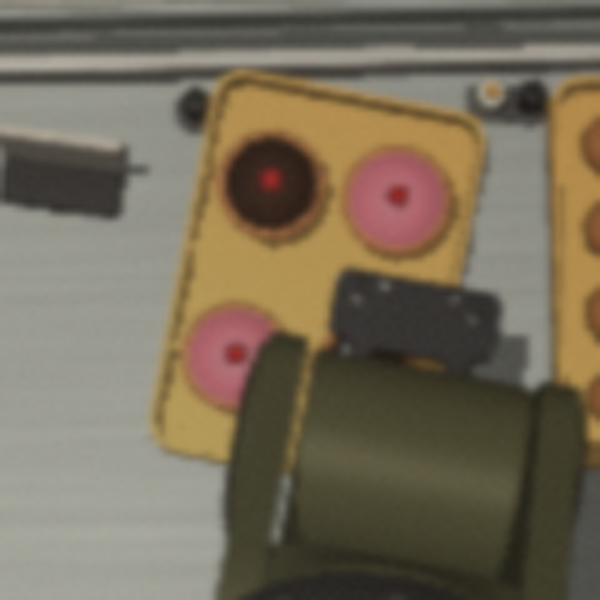

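```bash
cat > edges.py <<'E'
import sys
from meas import *
def ana(a):
    m=gold(a)
    K=proj("top",[[650,-8,28]])[0]
    def fit(pts):
        w=ray("top",pts,28)[:,:2].astype(np.float32); return cv2.fitLine(w,cv2.DIST_HUBER,0,.01,.01).ravel()
    lf=[]
    for v in range(150,195):
        u=np.where(m[v,295:345])[0]
        if len(u): lf.append((295+u[0]-.5,v))
    L=fit(lf); yl=np.arctan2(L[1]*np.sign(L[0]),abs(L[0]))
    fr=[]
    for u in range(332,368):
        v=np.where(m[128:175,u])[0]
        if len(v): fr.append((u,128+v[0]-.5))
    F=fit(fr); s=np.sign(F[1]); yf=-np.arctan2(F[0]*s,F[1]*s)
    yaw=(yl+yf)/2; n=np.array([np.cos(yaw),np.sin(yaw)]); t=np.array([-n[1],n[0]])
    # origin: front dist, left dist
    f=F[2:]@n-14; l=L[2:]@t-14
    O=f*n+l*t
    return yl,yf,O
if __name__=="__main__":
    for x in sys.argv[1:]: print(x,*ana(np.load(x)))
E
python3 edges.py top0rgb.npy t5.npy t6.npy
```

```text
top0rgb.npy -0.26070723 -0.26967856 [642.481 -13.887]
t5.npy -0.27844068 -0.3011759 [668.609 -13.567]
t6.npy -0.21875039 -0.2469408 [669.163 -14.746]
```

Call:
{"name": "apply_moves", "arguments": {"series": [[[0.04, 0.05, 0], [0, 0, 0], 0], [[0.08, 0.05, 0], [0, 0, 0.005], 0], [[0.12, 0, 0], [0, 0, 0.01], 0], [[0.16, -0.07, 0], [0, 0, 0.015], 0], [[0.2, -0.15, 0], [0, 0, 0.02], 0], [[0.24, -0.22, 0], [0, 0, 0.025], 0], [[0.28, -0.3, 0], [0, 0, 0.03], 0], [[0.31, -0.37, 0], [0, 0, 0.033], 0], [[0.34, -0.44, 0], [0, 0, 0.036], 0], [[0.34, -0.44, 0], [0, 0, 0.036], 0]]}}

```text
clock: 14.2
eef_pos: [482.2, -68.5, 37.7]
eef_rot: [-3.141, 0.007, -0.164]
wrist_force: [-22.8, 4.8, 18.9]
finger_gap: 0.6
```

```bash
python3 look.py 7; python3 edges.py t7.npy
```

```text
[482.161 -68.459  37.734] [-3.141  0.007 -0.164] [-22.82    4.776  18.917] [ 0.801  4.306 -0.09 ]
front edge yaw -0.21767218 pt 673.3113 -63.402817
t7.npy -0.19402647 -0.22577913 [669.585 -14.603]
```

View pics/t7.png

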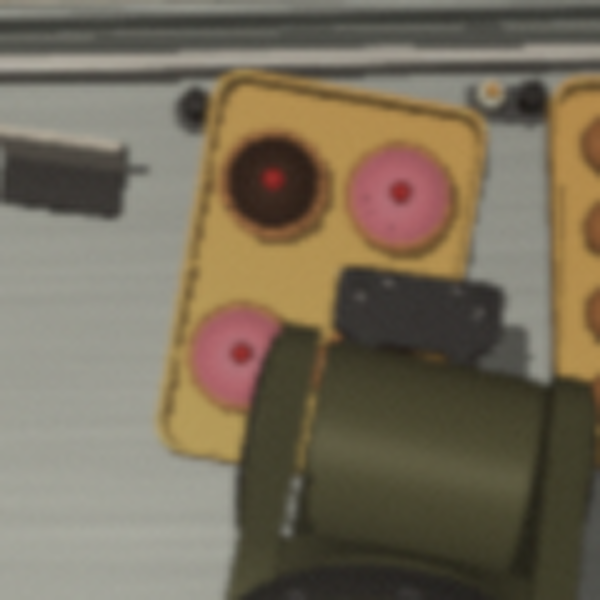

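Too high: 23 N push with 19 N downward. The wall friction carries arm sag into the tray. I'll back off at once, raise z a little and re-measure.

Call:
{"name": "apply_moves", "arguments": {"series": [[[-0.2, 0, 0], [0, 0, 0], 0], [[-0.35, 0, 0], [0, 0, 0], 0], [[-0.35, -0.02, 0.02], [0, 0, 0], 0], [[-0.3, -0.05, 0.03], [0, 0, 0], 0], [[-0.25, -0.1, 0.04], [0, 0, 0], 0], [[-0.2, -0.13, 0.05], [0, 0, 0], 0], [[-0.17, -0.16, 0.06], [0, 0, 0], 0], [[-0.15, -0.2, 0.07], [0, 0, 0], 0], [[-0.13, -0.22, 0.08], [0, 0, 0], 0], [[-0.13, -0.22, 0.08], [0, 0, 0], 0]]}}

```text
clock: 15.5
eef_pos: [482.6, -71.1, 38.4]
eef_rot: [3.141, 0.003, -0.164]
wrist_force: [-6.5, 0.3, 1.4]
finger_gap: 0.7
```

```bash
python3 look.py 8; python3 edges.py t8.npy
```

```text
[482.585 -71.096  38.394] [ 3.141  0.003 -0.164] [-6.462  0.293  1.356] [-0.051  1.436 -0.049]
front edge yaw -0.21209677 pt 674.1506 -62.524895
t8.npy -0.17852363 -0.2142907 [669.465 -14.538]
```

Call:
{"name": "apply_moves", "arguments": {"series": [[[0.03, -0.07, 0.01], [0, 0, 0.003], 0], [[0.06, -0.14, 0.02], [0, 0, 0.006], 0], [[0.09, -0.22, 0.03], [0, 0, 0.01], 0], [[0.12, -0.3, 0.04], [0, 0, 0.014], 0], [[0.15, -0.38, 0.05], [0, 0, 0.018], 0], [[0.18, -0.46, 0.06], [0, 0, 0.022], 0], [[0.2, -0.54, 0.07], [0, 0, 0.026], 0], [[0.22, -0.6, 0.07], [0, 0, 0.03], 0], [[0.23, -0.65, 0.08], [0, 0, 0.03], 0], [[0.23, -0.65, 0.08], [0, 0, 0.03], 0]]}}

```text
clock: 16.8
eef_pos: [484.7, -77.9, 38.9]
eef_rot: [3.141, 0.003, -0.134]
wrist_force: [-6.7, -1.9, -2.7]
finger_gap: 0.8
```

```bash
python3 look.py 9; python3 edges.py t9.npy
```

```text
[484.722 -77.861  38.891] [ 3.141  0.003 -0.134] [-6.687 -1.908 -2.746] [-0.55   1.437 -0.061]
front edge yaw -0.17428857 pt 676.12036 -62.65651
t9.npy -0.14354384 -0.18623467 [669.725 -15.285]
```

View pics/t9.png

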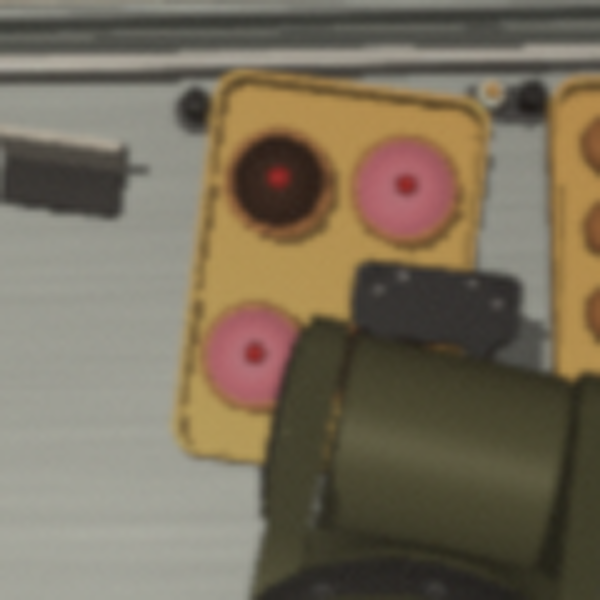

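Call:
{"name": "apply_moves", "arguments": {"series": [[[0.02, -0.03, 0], [0, 0, 0.002], 0], [[0.03, -0.07, 0], [0, 0, 0.004], 0], [[0.05, -0.1, 0.01], [0, 0, 0.006], 0], [[0.07, -0.14, 0.01], [0, 0, 0.008], 0], [[0.09, -0.18, 0.01], [0, 0, 0.01], 0], [[0.1, -0.22, 0.02], [0, 0, 0.012], 0], [[0.12, -0.26, 0.02], [0, 0, 0.014], 0], [[0.13, -0.29, 0.02], [0, 0, 0.016], 0], [[0.14, -0.31, 0.02], [0, 0, 0.018], 0], [[0.14, -0.31, 0.02], [0, 0, 0.018], 0]]}}

```text
clock: 18.1
eef_pos: [486.3, -80.7, 39.2]
eef_rot: [-3.142, 0.003, -0.116]
wrist_force: [-4.7, 0.1, -2.4]
finger_gap: 0.4
```

Call:
{"name": "apply_moves", "arguments": {"series": [[[0.02, -0.03, 0], [0, 0, 0.002], 0], [[0.04, -0.07, 0], [0, 0, 0.004], 0], [[0.06, -0.1, 0], [0, 0, 0.006], 0], [[0.08, -0.14, 0.01], [0, 0, 0.008], 0], [[0.1, -0.18, 0.01], [0, 0, 0.01], 0], [[0.12, -0.22, 0.01], [0, 0, 0.012], 0], [[0.14, -0.26, 0.01], [0, 0, 0.014], 0], [[0.15, -0.29, 0.01], [0, 0, 0.016], 0], [[0.16, -0.31, 0.01], [0, 0, 0.018], 0], [[0.16, -0.31, 0.01], [0, 0, 0.018], 0]]}}

```text
clock: 19.35
eef_pos: [486.8, -83.3, 38.7]
eef_rot: [-3.141, 0.006, -0.098]
wrist_force: [-9.8, 3.1, -2.1]
finger_gap: 0.0
```

```bash
python3 look.py 10; python3 edges.py t10.npy
```

```text
[486.769 -83.258  38.689] [-3.141  0.006 -0.098] [-9.788  3.13  -2.091] [ 0.543  2.16  -0.032]
front edge yaw -0.13995464 pt 677.1846 -62.780094
t10.npy -0.09980511 -0.1471122 [669.248 -12.92 ]
```

View pics/t10.png

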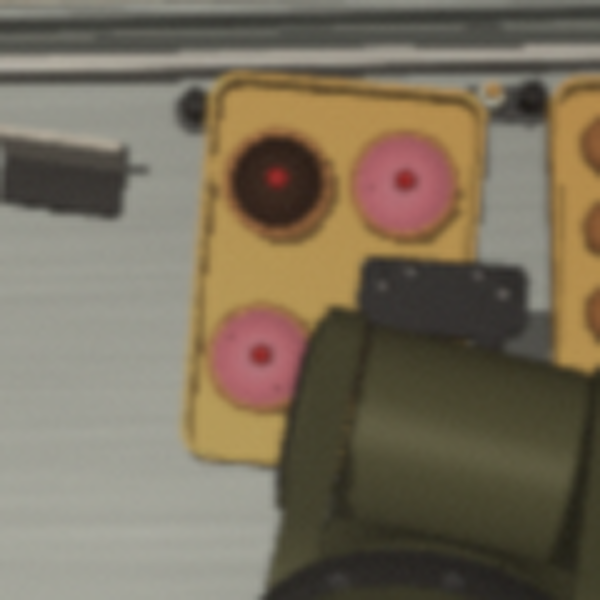

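The corner is seated on the stud and the sprung stud is engaged (push 10 N). I'll continue in small steps.

Call:
{"name": "apply_moves", "arguments": {"series": [[[0.01, 0, 0], [0, 0, 0], 0], [[0.02, 0, 0], [0, 0, 0], 0], [[0.03, -0.02, 0], [0, 0, 0.002], 0], [[0.04, -0.04, 0], [0, 0, 0.003], 0], [[0.05, -0.06, 0], [0, 0, 0.004], 0], [[0.06, -0.08, 0], [0, 0, 0.005], 0], [[0.06, -0.1, 0], [0, 0, 0.006], 0], [[0.07, -0.12, 0], [0, 0, 0.007], 0], [[0.07, -0.12, 0], [0, 0, 0.007], 0], [[0.07, -0.12, 0], [0, 0, 0.007], 0]]}}

```text
clock: 20.65
eef_pos: [487.4, -84.5, 38.6]
eef_rot: [-3.141, 0.006, -0.091]
wrist_force: [-11.4, 3.2, -1.5]
finger_gap: 0.6
```

Call:
{"name": "apply_moves", "arguments": {"series": [[[0.01, 0, 0], [0, 0, 0], 0], [[0.02, -0.02, 0], [0, 0, 0], 0], [[0.03, -0.04, 0], [0, 0, 0.002], 0], [[0.04, -0.06, 0], [0, 0, 0.003], 0], [[0.06, -0.08, 0], [0, 0, 0.005], 0], [[0.07, -0.1, 0], [0, 0, 0.006], 0], [[0.08, -0.13, 0], [0, 0, 0.008], 0], [[0.09, -0.16, 0], [0, 0, 0.01], 0], [[0.1, -0.18, 0], [0, 0, 0.011], 0], [[0.1, -0.18, 0], [0, 0, 0.012], 0]]}}

```text
clock: 21.9
eef_pos: [488.3, -86.4, 38.6]
eef_rot: [-3.141, 0.006, -0.079]
wrist_force: [-11.2, 1.3, -3.0]
finger_gap: 0.6
```

Call:
{"name": "apply_moves", "arguments": {"series": [[[0.02, -0.03, 0], [0, 0, 0.001], 0], [[0.03, -0.06, 0], [0, 0, 0.003], 0], [[0.04, -0.09, 0], [0, 0, 0.004], 0], [[0.06, -0.12, 0], [0, 0, 0.006], 0], [[0.08, -0.16, 0], [0, 0, 0.008], 0], [[0.09, -0.19, 0], [0, 0, 0.01], 0], [[0.11, -0.22, 0], [0, 0, 0.012], 0], [[0.12, -0.25, 0], [0, 0, 0.014], 0], [[0.13, -0.27, 0], [0, 0, 0.015], 0], [[0.13, -0.27, 0], [0, 0, 0.015], 0]]}}

```text
clock: 23.15
eef_pos: [489.7, -89.2, 38.7]
eef_rot: [-3.141, 0.006, -0.064]
wrist_force: [-11.2, 0.4, -2.9]
finger_gap: 0.6
```

```bash
python3 look.py 11; python3 edges.py t11.npy
```

```text
[489.75  -89.207  38.692] [-3.141  0.006 -0.064] [-11.225   0.359  -2.887] [ 0.115  2.228 -0.003]
front edge yaw -0.0991462 pt 679.9554 -61.77258
t11.npy -0.06087269 -0.09821411 [670.012 -12.056]
```

View pics/t11.png

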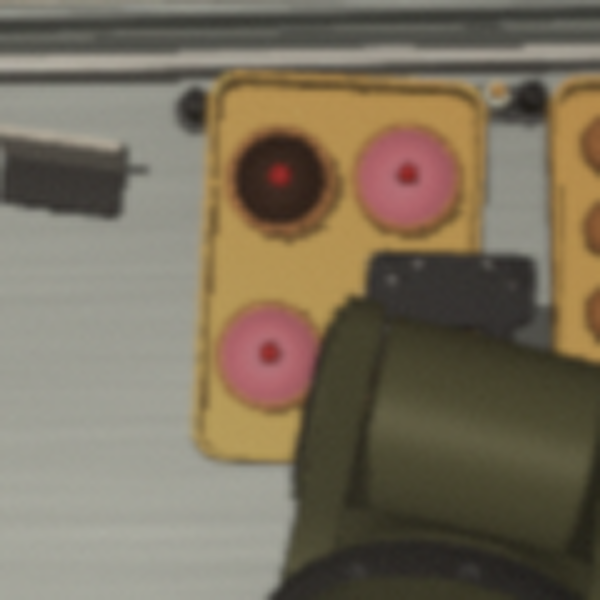

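Call:
{"name": "apply_moves", "arguments": {"series": [[[0.02, -0.03, 0], [0, 0, 0.002], 0], [[0.03, -0.06, 0], [0, 0, 0.004], 0], [[0.05, -0.1, 0], [0, 0, 0.006], 0], [[0.07, -0.14, 0], [0, 0, 0.008], 0], [[0.09, -0.18, 0], [0, 0, 0.01], 0], [[0.1, -0.22, 0], [0, 0, 0.012], 0], [[0.12, -0.26, 0], [0, 0, 0.014], 0], [[0.14, -0.29, 0], [0, 0, 0.016], 0], [[0.15, -0.32, 0], [0, 0, 0.018], 0], [[0.15, -0.32, 0], [0, 0, 0.018], 0]]}}

```text
clock: 24.45
eef_pos: [491.5, -92.6, 38.8]
eef_rot: [-3.141, 0.005, -0.046]
wrist_force: [-11.4, -0.1, -2.6]
finger_gap: 0.1
```

Call:
{"name": "apply_moves", "arguments": {"series": [[[0.02, -0.03, 0], [0, 0, 0.002], 0], [[0.03, -0.06, 0], [0, 0, 0.004], 0], [[0.05, -0.1, 0], [0, 0, 0.006], 0], [[0.07, -0.14, 0], [0, 0, 0.008], 0], [[0.09, -0.18, 0], [0, 0, 0.01], 0], [[0.1, -0.21, 0], [0, 0, 0.012], 0], [[0.12, -0.24, 0], [0, 0, 0.014], 0], [[0.14, -0.27, 0], [0, 0, 0.015], 0], [[0.14, -0.29, 0], [0, 0, 0.016], 0], [[0.14, -0.29, 0], [0, 0, 0.016], 0]]}}

```text
clock: 25.7
eef_pos: [492.9, -95.5, 38.8]
eef_rot: [-3.141, 0.005, -0.03]
wrist_force: [-11.6, -0.7, -2.6]
finger_gap: 0.3
```

```bash
python3 look.py 12; python3 edges.py t12.npy
```

```text
[492.877 -95.473  38.804] [-3.141  0.005 -0.03 ] [-11.591  -0.732  -2.648] [-0.095  2.006 -0.047]
front edge yaw -0.02564259 pt 681.9491 -64.155655
t12.npy -0.022735357 -0.02564259 [669.21  -11.387]
```

View pics/t12.png

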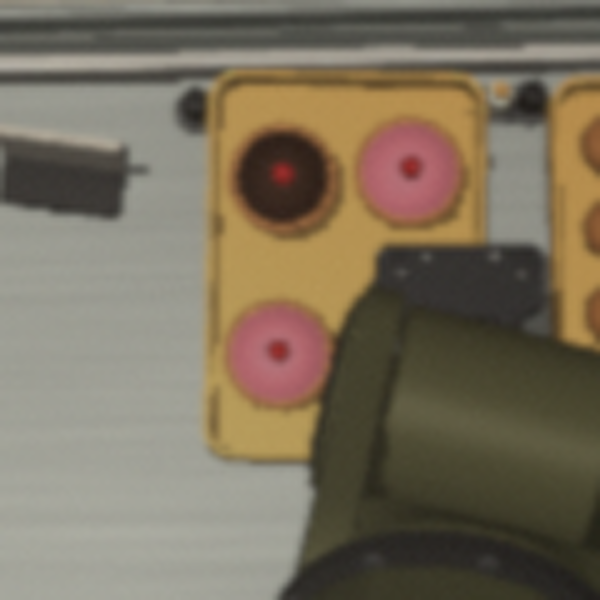

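Call:
{"name": "apply_moves", "arguments": {"series": [[[0.02, -0.03, 0], [0, 0, 0.002], 0], [[0.03, -0.05, 0], [0, 0, 0.004], 0], [[0.04, -0.08, 0], [0, 0, 0.005], 0], [[0.05, -0.1, 0], [0, 0, 0.006], 0], [[0.06, -0.13, 0], [0, 0, 0.008], 0], [[0.07, -0.15, 0], [0, 0, 0.01], 0], [[0.08, -0.17, 0], [0, 0, 0.011], 0], [[0.09, -0.19, 0], [0, 0, 0.012], 0], [[0.1, -0.2, 0], [0, 0, 0.012], 0], [[0.1, -0.2, 0], [0, 0, 0.012], 0]]}}

```text
clock: 27.0
eef_pos: [493.9, -97.6, 38.8]
eef_rot: [-3.141, 0.005, -0.018]
wrist_force: [-10.0, -0.5, -2.9]
finger_gap: 0.7
```

Call:
{"name": "apply_moves", "arguments": {"series": [[[0.02, -0.02, 0], [0, 0, 0.002], 0], [[0.03, -0.04, 0], [0, 0, 0.004], 0], [[0.04, -0.06, 0], [0, 0, 0.005], 0], [[0.05, -0.08, 0], [0, 0, 0.006], 0], [[0.06, -0.1, 0], [0, 0, 0.008], 0], [[0.07, -0.12, 0], [0, 0, 0.01], 0], [[0.08, -0.13, 0], [0, 0, 0.011], 0], [[0.08, -0.14, 0], [0, 0, 0.012], 0], [[0.08, -0.14, 0], [0, 0, 0.012], 0], [[0.08, -0.14, 0], [0, 0, 0.012], 0]]}}

```text
clock: 28.25
eef_pos: [494.6, -99.0, 38.8]
eef_rot: [-3.141, 0.005, -0.006]
wrist_force: [-10.9, -1.3, -2.4]
finger_gap: 0.5
```

```bash
python3 look.py 13; python3 edges.py t13.npy
```

```text
[494.596 -99.032  38.776] [-3.141  0.005 -0.006] [-10.853  -1.254  -2.376] [-0.418  2.132 -0.066]
front edge yaw -0.025642112 pt 682.19104 -54.72198
t13.npy -0.022735322 -0.02564259 [669.209 -11.405]
```

Call:
{"name": "apply_moves", "arguments": {"series": [[[0.01, -0.02, 0], [0, 0, 0.001], 0], [[0.02, -0.04, 0], [0, 0, 0.002], 0], [[0.03, -0.05, 0], [0, 0, 0.003], 0], [[0.04, -0.06, 0], [0, 0, 0.003], 0], [[0.05, -0.08, 0], [0, 0, 0.003], 0], [[0.06, -0.1, 0], [0, 0, 0.003], 0], [[0.07, -0.1, 0], [0, 0, 0.003], 0], [[0.07, -0.1, 0], [0, 0, 0.003], 0], [[0.07, -0.1, 0], [0, 0, 0.003], 0], [[0.07, -0.1, 0], [0, 0, 0.003], 0]]}}

```text
clock: 29.55
eef_pos: [495.2, -100.1, 38.7]
eef_rot: [-3.141, 0.006, -0.003]
wrist_force: [-11.3, -3.3, -1.9]
finger_gap: 0.3
```

```bash
python3 look.py 14; python3 edges.py t14.npy
```

```text
[ 495.187 -100.081   38.731] [-3.141  0.006 -0.003] [-11.31   -3.28   -1.943] [-0.491  2.354 -0.06 ]
front edge yaw 0.007888631 pt 682.867 -72.49163
t14.npy 0.008005283 0.009985642 [668.438 -10.123]
```

View pics/t14.png

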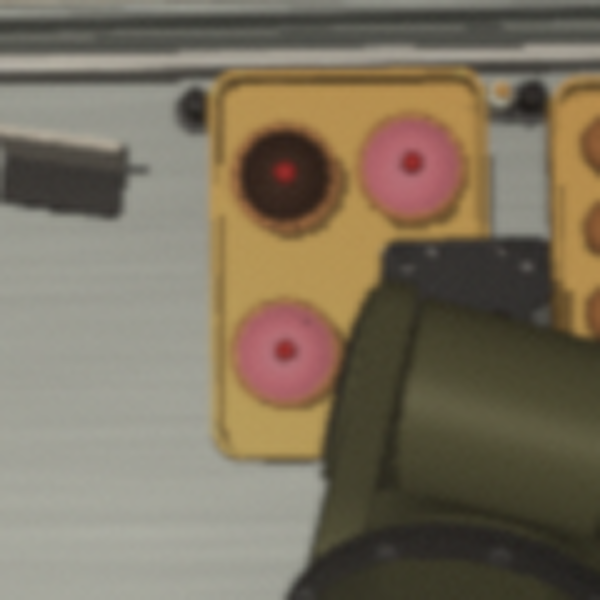

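Call:
{"name": "apply_moves", "arguments": {"series": [[[0.01, -0.01, 0], [0, 0, 0], 0], [[0.02, -0.02, 0], [0, 0, 0], 0], [[0.03, -0.03, 0], [0, 0, 0], 0], [[0.04, -0.03, 0], [0, 0, 0], 0], [[0.05, -0.03, 0], [0, 0, 0], 0], [[0.05, -0.03, 0], [0, 0, 0], 0], [[0.05, -0.03, 0], [0, 0, 0], 0], [[0.05, -0.03, 0], [0, 0, 0], 0], [[0.05, -0.03, 0], [0, 0, 0], 0], [[0.05, -0.03, 0], [0, 0, 0], 0]]}}

```text
clock: 30.85
eef_pos: [495.4, -100.4, 38.6]
eef_rot: [-3.141, 0.006, -0.003]
wrist_force: [-13.7, -3.2, -1.9]
finger_gap: 0.9
```

Call:
{"name": "apply_moves", "arguments": {"series": [[[0.01, 0, 0], [0, 0, 0], 0], [[0.02, 0, 0], [0, 0, 0], 0], [[0.02, 0, 0], [0, 0, 0], 0], [[0.02, 0, 0], [0, 0, 0], 0], [[0.02, 0, 0], [0, 0, 0], 0], [[0.02, 0, 0], [0, 0, 0], 0], [[0.02, 0, 0], [0, 0, 0], 0], [[0.02, 0, 0], [0, 0, 0], 0], [[0.02, 0, 0], [0, 0, 0], 0], [[0.02, 0, 0], [0, 0, 0], 0]]}}

```text
clock: 32.1
eef_pos: [495.4, -100.4, 38.6]
eef_rot: [-3.141, 0.007, -0.003]
wrist_force: [-15.0, -3.3, -1.9]
finger_gap: 0.1
```

```bash
python3 look.py 15; python3 edges.py t15.npy; python3 - <<'E'
from h import *
b,_=manip.camera("scene"); np.save("s15.npy",b); cv2.imwrite("pics/s15.png",cv2.resize(b[180:340,160:400],None,fx=3.3,fy=3.3,interpolation=cv2.INTER_CUBIC)[:,:,::-1])
E
```

```text
[ 495.429 -100.422   38.55 ] [-3.141  0.007 -0.003] [-15.004  -3.272  -1.902] [-0.741  2.751 -0.058]
front edge yaw 0.008328036 pt 682.8828 -63.05419
t15.npy 0.009174361 0.012770967 [668.329 -10.08 ]
```

View pics/s15.png

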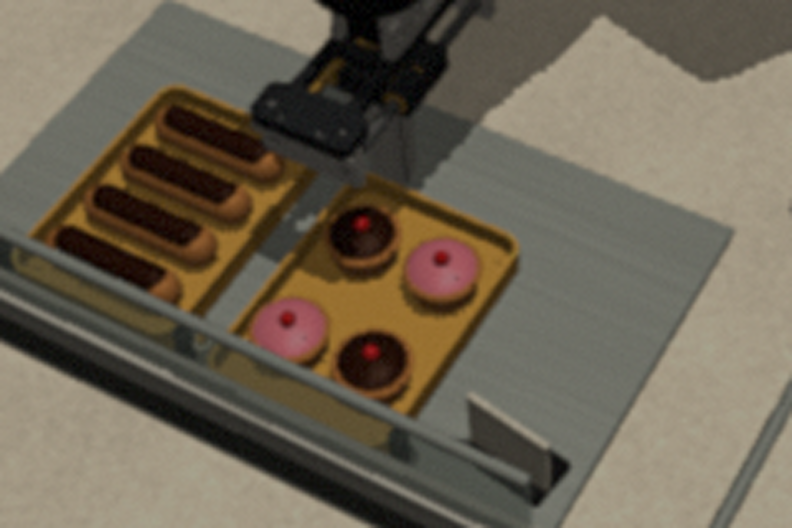

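View pics/t15.png

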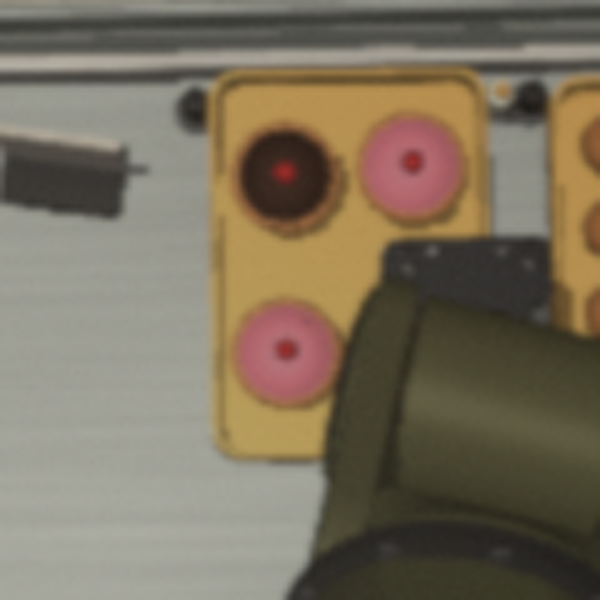

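The push held about 15 N for over a second with no further travel, so the tray is blocked on the kerb. I'll retract straight back, lift clear and check without the arm in the way.

Call:
{"name": "apply_moves", "arguments": {"series": [[[-0.1, 0, 0], [0, 0, 0], 0], [[-0.3, 0, 0], [0, 0, 0], 0], [[-0.8, 0, 0], [0, 0, 0], 0], [[-2, 0, 0], [0, 0, 0], 0], [[-3.5, 0, 0], [0, 0, 0], 0], [[-5, 0, 3], [0, 0, 0], 0], [[-8, 0, 8], [0, 0, 0], 0], [[-12, 0, 12], [0, 0, 0], 0], [[-15, 0, 14], [0, 0, 0], 0], [[-15, 0, 14], [0, 0, 0], 0]]}}

```text
clock: 33.45
eef_pos: [347.1, -100.5, 181.3]
eef_rot: [3.14, -0.004, -0.004]
wrist_force: [0.0, -0.9, -0.9]
finger_gap: 0.0
```

```bash
python3 look.py 16; python3 edges.py t16.npy; python3 - <<'E'
from meas import *
a=np.load("t16.npy")
cv2.imwrite("pics/c16.png",cv2.resize(a[122:162,305:385],None,fx=10,fy=10,interpolation=cv2.INTER_CUBIC)[:,:,::-1])
for r,c,h in trays(a): print(r)
E
```

```text
[ 347.088 -100.469  181.291] [ 3.14  -0.004 -0.004] [ 0.01  -0.93  -0.853] [-0.011  0.062 -0.057]
front edge yaw 0.008328036 pt 682.8828 -63.05419
t16.npy 0.009428489 0.012657479 [668.337  -9.968]
((595.17236328125, -63.93010711669922), (175.0930938720703, 135.1813201904297), 0.39151933789253235)
((588.9493408203125, -211.534912109375), (127.77609252929688, 175.603271484375), 89.16900634765625)
```

View pics/c16.png

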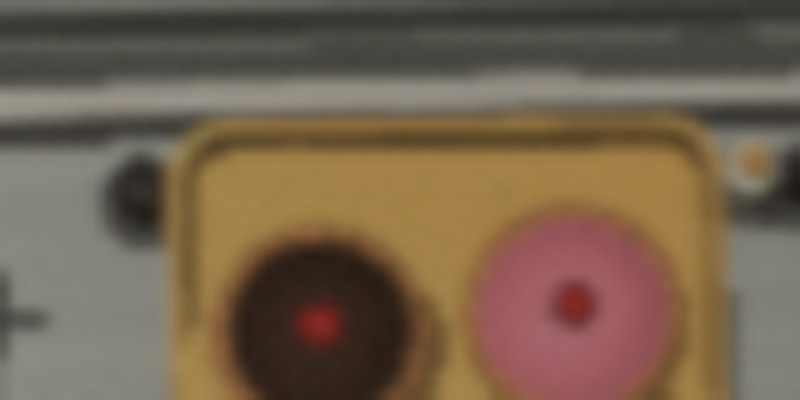

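View pics/t16.png

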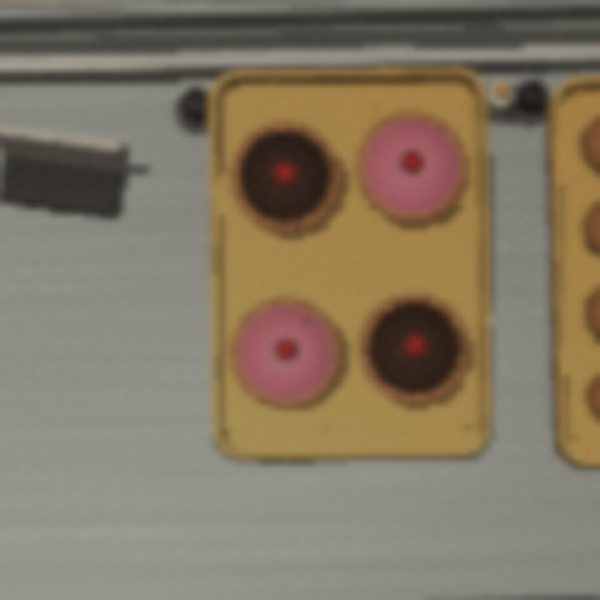

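The tray is flush at both ends of its front edge, touching the corner stud. The sprung stud is seated on its right, all four tarts are upright, and the neighbour hasn't moved. The arm is clear, so I'm handing in.

```bash
python3 - <<'E'
from h import *
print(manip.sign_off())
s=manip.read_state(); print(s["clock"],s["wrist_force"])
E
```

```text
the job is handed in; nothing more can be done
None
the job is handed in; nothing more can be done
```

I slid the tray to the corner stud, turned it square past the sprung stud, bedded it on the kerb and handed the job in. The hand-in gives no verdict.

**What I did**
- **Slide:** I pinched the rear rim and slid the tray forward, still askew by about 0.27 rad. Its front left corner then bore on kerb and stud with about 6 N, and I let go.
- **Turn:** I pushed at the rear right corner with closed fingers, past the sprung stud, at 10 to 12 N.
- **Bedding:** The last push reached 13.7 N, then 15.0 N, and held for over a second with no further travel. I then retracted and lifted clear.

**Last checks**
- **Front edge:** It lies flush with the kerb along its whole length in the enlarged top view. The tray's origin came out about 14.7 mm behind the kerb face.
- **Corner stud:** The tray's origin is about 19 mm from the stud axis by camera. It should be 20 to 21 mm, which is within camera error.
- **Tarts and bystanders:** All four tarts look upright. The neighbour tray measures the same as at the start. I compared the ticket holder only by eye, and did not check the tongs or shaker at the end.
- **Time:** The arm was clear with about 33.5 s on the clock.

**What disagreed**
- **Force peak:** Partway through the turn, the push at the tool rose to about 23 N, with 19 N down on the rim. I backed off at once. The force on the glass itself should have been lower, since deck friction takes part of it, but I could not measure it.
- **Yaw:** The camera's edge fits put the final yaw about 0.01 rad off the stand's. That is within their noise, since they also read up to 0.03 to 0.04 rad off during the turn.

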